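# Catch the bearing case lid and lower it shut

## Robot

A 7-joint arm with a two-finger parallel gripper is mounted at the origin on the work surface. World frame = base frame: x ahead of the robot, y to its left, z up, the work surface at z = 0. Lengths are in mm, angles in rad, forces in N, time in s.
With the tool pointing down it reaches from about 400 to 875 mm from the base axis. Payload 19.3 kg.
Tool frame: the origin (TCP) lies at the very end of the fingers, on their centre line; the grasp point (between the pads) lies 19 mm behind it (grip_point_offset is the z of the grasp point in the tool frame, in mm); z points along the fingers, x is the direction in which the jaws open and shut, and the axes are right-handed (so a half turn about z gives the same grasp; the last joint's range is limited). The gripper opens to 85 mm and grips with 20 to 120 N. Pads are 22 mm wide; open, the fingers measure 114 mm over their backs; the gripper's body (76 mm by 85 mm) begins 54 mm behind the grasp point. The pads swing forward as they close: fully open they stand 13 mm farther back than shut.
Start: joints at [-1.24, 0.521, -0.036, 1.599, 0.021, 1.021, -0.113], TCP at [243.864, 575.452, 231.291] pointing down, gripper open.
Joint ranges: [-2.91, 2.91], [-0.3, 2.13], [-1.5, 1.42], [0.17, 2.43], [-1.26, 4.41], [0.16, 1.93], [-2.52, 2.52]. Speed limits (rad/s): [1.89, 1.89, 2.39, 2.39, 3.01, 3.01, 3.01].

## Interface

Orientations are given as a 3x3 rotation matrix whose columns are the frame's x, y, z axes.
In Python, from workcell import movep, movel, goto_joints, open_gripper, clamp, wait, inverse_kinematics, read_state, camera, PlanningError, finish_job, grip_point_offset gives the robot as it stands. Calls block until the motion is done:
- movep(position, orientation): joint-space move of the TCP to a pose.
- movel(position, frame=None, max_speed=150, guard=None): straight line of the TCP; frame=None keeps the orientation; max_speed is the mean speed in mm/s. With guard (N) it stops when the force on the tool has changed by that much, and returns True; else False.
- goto_joints(angles): joint-space move.
- open_gripper() and clamp(): open the fingers fully, or close them until they stop; the grip force is fixed at half the most.
- wait(seconds).
- inverse_kinematics(position, orientation): joint angles nearest the present ones, or None.
- read_state(): the state.
- camera(name): name is "scene" or "top"; returns a dict with "image" (384x512x3 uint8, blue, green, red), "range_z" (384x512 float32, mm along the optical axis (not along the pixel's ray), 0 where there is no reading), "fx", "fy", "cx", "cy" (pixels), "cam_to_world" (4x4, takes a point from camera to world coordinates). Camera axes: x right, y up, looking along -z (the intrinsics and any distortion apply to the point x, -y, -z); pixel columns grow to the right and rows downward; lengths in mm; the calibration is good to about 2 mm. A picture is of the moment at which its call begins.
A pose or a line that the arm cannot do raises PlanningError and nothing moves.
- finish_job(): hands the job in, once; it reports no verdict.
The state is a dict: "time": time; "qpos": joint angles; "qvel": joint speeds; "joint_efforts": joint torques, N m; "eef_pos": TCP position; "tool_rot": TCP orientation; "ft_force": force on the tool from outside, world axes, zero at the start; "torque": the same for the moment, N m; "finger_gap": finger opening in mm.
Only numpy, scipy, OpenCV 4.12 (cv2) and the standard library are available. Lean on these libraries where they do the work, as an engineer would, in place of code of your own. Each camera call takes 0.05 s, during which the arm holds its last target. There are 200 camera calls.

## Task

Close the open bearing case: use a finger to tip the standing-open lid over from behind so that it falls towards the robot, catch it from underneath on a finger as it falls, and lower it gently on that finger all the way until it lies fully shut; it must not bang down. Do not pinch the lid between the fingers, leave the bearings and all other things where they are, and finish with the hand clear.

Things in the scene. Friction and masses are not known exactly. Their poses are not given: they have to be found in the camera images.
- case: grey painted steel bearing case fixed to the bench, 120 mm deep (its x) by 220 mm wide (its y), rim 85 mm above the bench, walls 5 mm; origin at the centre of its underside, x points from its front wall to the hinge side, z up
- lid (a joint): lid angle, rad: 0 = flat shut on the rim, 1.57 = upright, 1.75 = its stop, leaning back away from the front, where it rests at the start. It swings over the front. Nothing holds the lid: once past upright towards the front it falls by itself, slowly at first (about 2.5 s from just past upright to shut), and bangs down at about 1 rad/s; the hinge is only lightly damped (0.3 N m s/rad), without spring or catch. Lid mass about 0.5 kg; about 2.5 N carries its front edge
- lid_hinge (a point): on the hinge axis, middle of the case's far rim, at rim height (case frame x +60 mm, z 85 mm); the axis runs along the case's y
- lid_edge (a point): middle of the lid's free front edge, on its underside, 152 mm from the hinge axis. The lid is a flat plate 8 mm thick and 224 mm wide, made of a bare metal inner plate (lid_c0, 4 mm, the underside) and a grey painted outer sheet (lid_c1, 4 mm, set 3 mm back from the front edge); shut, its edge stands 32 mm out beyond the case's front wall as an overhanging lip, 85 mm above the bench, with free air beneath
- bearing_a: steel bearing, ring 76 mm across, 22 mm high, lying in the case's left (its +y) compartment; origin under its centre
- bearing_b: the same in the right compartment
- race: bearing outer race, steel ring 68 mm across, 18 mm high, lying left of the case; loose, to be left alone
- hub: turned steel spindle hub, 84 mm wide foot, 85 mm high, standing left of the case; loose, to be left alone
- grease_tin: round tin 72 mm across, 70 mm high, standing right of the case; loose, to be left alone
- wrench: steel wrench lying right of the case, towards the robot; loose, to be left alone
- pin: upright steel dowel pin 22 mm across, 50 mm high, right of the case; loose, to be left alone
- brush: grease brush lying left of the case, towards the robot; loose, to be left alone

How it is judged:
By the outcome, as a careful person would: the job done as asked, in the order asked, and still so for the second after the job is handed in, with the robot touching nothing.
It also fails if it takes over 48 s, if anything falls off the work surface, if the arm or the gripper's body presses on something with over 40 N, if the wrist force passes 120 N, or if a joint passes its speed limit or range.

## Working session

There is one attempt and no reset: what is moved stays moved. The work goes in short steps, each a Python script; the robot and the scene stay as the last script left them, time stands still between calls to the robot, and variables do not carry over. Pictures are saved under pics/ and viewed, about 8 in all and at most 12, crops included, and the job is handed in when it is done.

```bash
mkdir -p pics; ls; python3 - <<'E'
from workcell import *
import cv2,numpy as np
for n in("scene","top"):
    c=camera(n); np.savez(f"{n}.npz",**c); cv2.imwrite(f"pics/{n}.png",cv2.resize(c["image"],None,fx=1.5,fy=1.5)); print(n,c["fx"],c["cx"],c["cy"],np.round(c["cam_to_world"],3).tolist(),[k for k in c])
s=read_state(); print(s["time"],grip_point_offset,np.round(s["tool_rot"],2).tolist())
E
```

```text
pics
scene 381.960816109188 252.85590253546647 189.26728801692417 [[0.988, -0.114, 0.107, 671.466], [0.156, 0.707, -0.69, -561.389], [0.003, 0.698, 0.716, 728.89], [0.0, 0.0, 0.0, 1.0]] ['image', 'range_z', 'fx', 'fy', 'cx', 'cy', 'cam_to_world']
top 429.0624604209548 254.02261465586827 196.21970615130095 [[-0.024, 0.985, -0.173, 386.81], [-1.0, -0.025, 0.001, 36.433], [-0.003, 0.173, 0.985, 1095.28], [0.0, 0.0, 0.0, 1.0]] ['image', 'range_z', 'fx', 'fy', 'cx', 'cy', 'cam_to_world']
0.1 -18.700000000000003 [[0.39, 0.92, -0.0], [0.92, -0.39, -0.0], [-0.0, 0.0, -1.0]]
```

View pics/scene.png

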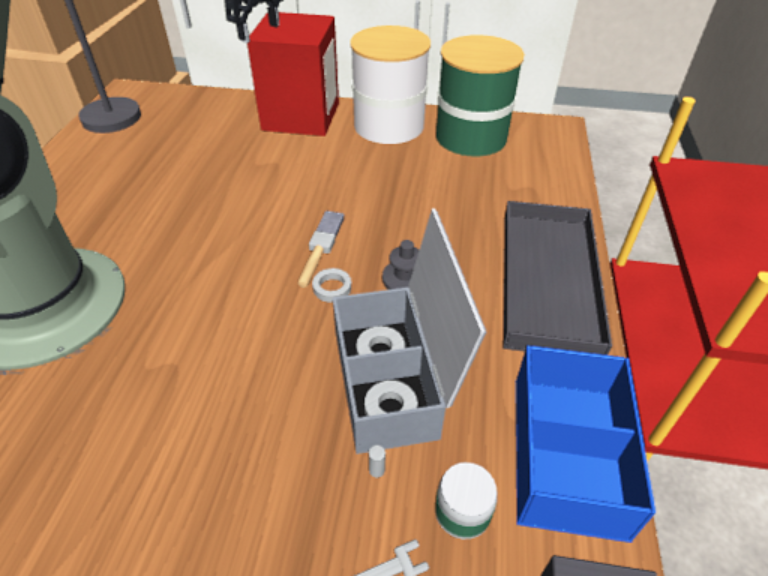

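View pics/top.png

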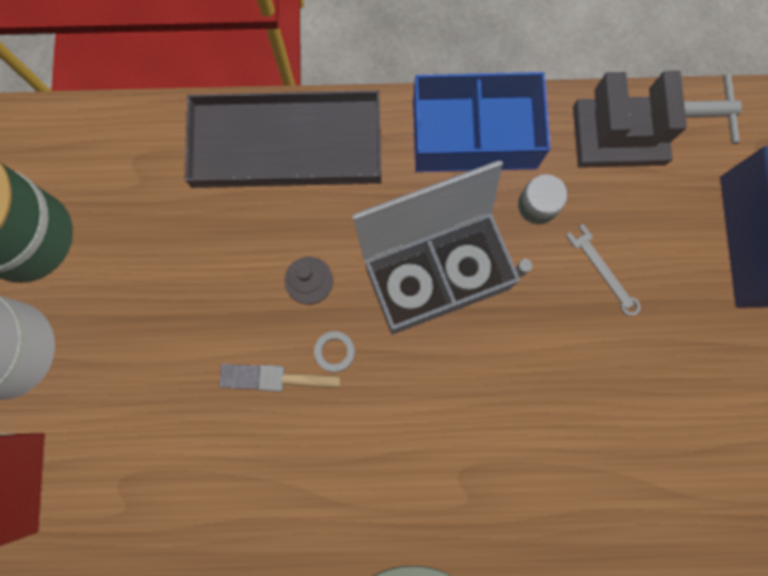

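The scene view shows the open case with its lid leaning back away from the robot. In the top view the rim corners lie near (393,330), (517,283), (492,215) and (367,262), the lid's top edge runs from (355,216) to (501,163), and the area in front of the case is free.

My plan is to straddle the lid with the open gripper. The rear finger tips it, the front finger catches it, and the hand then turns down with the lid. Next I'll get the case pose from depth and check reach.

```bash
cat > geo.py <<'E'
import numpy as np
L=152.; TIP=0.
def setcase(cx,cy,yaw):
    global H,ex,ey
    ex=np.array([np.cos(yaw),np.sin(yaw),0]); ey=np.array([-np.sin(yaw),np.cos(yaw),0])
    H=np.array([cx,cy,85.])+60*ex
def rot(psi):
    "tool z towards the hinge; tool x = up/back normal of the lid side"
    z=np.cos(psi)*ex-np.sin(psi)*np.array([0,0,1.]); n=np.sin(psi)*ex+np.cos(psi)*np.array([0,0,1.])
    return n,z
def pose(th,psi,d=20,off=42.5,y=0,flip=1,tip=13):
    """TCP pose: front-finger pad (off=+42.5) carries the edge at lid angle th, finger ends d past it"""
    n,z=rot(psi)
    E=H+L*(-np.cos(th)*ex+np.sin(th)*np.array([0,0,1.]))+y*ey
    P=E+off*n+(d+tip)*z
    x=n*flip
    return P,np.column_stack([x,np.cross(z,x),z])
E
python3 - <<'E'
import numpy as np,cv2
def pts(n):
    c=np.load(n+".npz"); Z=c["range_z"].astype(float); v,u=np.mgrid[:384,:512]
    p=np.stack([(u-c["cx"])/c["fx"]*Z,-(v-c["cy"])/c["fy"]*Z,-Z,np.ones_like(Z)],-1)
    w=(p@c["cam_to_world"].T)[...,:3]; w[Z==0]=np.nan; return w
for n,(u0,u1,v0,v1) in dict(top=(225,355,100,230),scene=(215,330,130,310)).items():
    w=pts(n); np.save(n+"_w.npy",w); r=w[v0:v1,u0:u1].reshape(-1,3)
    m=r[(r[:,2]>81)&(r[:,2]<88)]
    if n=="top":
        print(cv2.minAreaRect(m[:,:2].astype(np.float32)),cv2.boxPoints(cv2.minAreaRect(m[:,:2].astype(np.float32))).round(),np.median(m[:,2]))
    l=r[r[:,2]>110]; 
    if len(l):
        for it in range(5):
            c0=l.mean(0); U,S,V=np.linalg.svd(l-c0,full_matrices=False); nrm=V[2]; k=abs((l-c0)@nrm)<4; l=l[k]
        print(n,len(l),"plane",nrm.round(3),c0.round(1),"zmax",l[:,2].max(),l[l[:,2]>l[:,2].max()-8][:,:2].min(0),l[l[:,2]>l[:,2].max()-8][:,:2].max(0))
# pixel corners, rim height
c=np.load("top.npz");R=c["cam_to_world"]
def ray(u,v,z,c):
    d=np.array([(u-c["cx"])/c["fx"],-(v-c["cy"])/c["fy"],-1]);R=c["cam_to_world"];d=R[:3,:3]@d;o=R[:3,3];return (o+d*(z-o[2])/d[2]).round(1)
for u,v in[(393,330),(517,283),(492,215),(367,262)]: print(ray(u/1.5,v/1.5,85,c))
for u,v in[(355,216),(501,163)]: print("edge",ray(u/1.5,v/1.5,235,c))
E
```

```text
((658.5914916992188, -72.48579406738281), (247.8522186279297, 321.23272705078125), 81.91909790039062) [[ 482. -173.]
 [ 800. -218.]
 [ 835.   28.]
 [ 517.   73.]] 84.32441370802758
top 2568 plane [-0.926 -0.331  0.183] [674.4 -37.3 179.4] zmax 237.61287775035976 [ 646.51113321 -140.39650116] [724.07829054  70.31374512]
scene 2885 plane [-0.925 -0.332  0.183] [678.1 -51.3 178.8] zmax 236.52936353584755 [ 645.04437619 -140.28578095] [723.65901489  71.07936949]
[506.9  17.6  85. ]
[ 577.5 -182.6   85. ]
[ 691.1 -148.8   85. ]
[617.8  56.3  85. ]
edge [649.3  68.7 235. ]
edge [ 721.5 -138.1  235. ]
```

Both cameras agree on the case: yaw about 0.343, centre about (601.4, -64.8), lid at 1.755. Now the IK sweep.

```bash
sed -i '$a setcase(601.4,-64.8,0.343)' geo.py; python3 - <<'E'
from workcell import *
import numpy as np, geo
print(geo.H)
for y in(-60,0,60):
  for flip in(1,-1):
    print("y",y,flip)
    for th,psis in[(1.75,(1.3,1.55,1.75)),(1.25,(1.0,1.25,1.5)),(.7,(.5,.8,1.1)),(0,(0.1,.3,.5,.7,.9))]:
        print(th,[(p,None if (q:=inverse_kinematics(*geo.pose(th,p,y=y,flip=flip))) is None else np.round(q,2).tolist()) for p in psis])
E
```

```text
[657.9049978  -44.62116893  85.        ]
y -60 1
1.75 [(1.3, [-0.17, 0.67, 0.38, 1.5, -0.49, 0.82, 0.76]), (1.55, [-0.21, 0.79, 0.45, 1.28, -0.36, 1.13, 0.62]), (1.75, [-0.2, 0.9, 0.44, 1.1, -0.26, 1.37, 0.53])]
1.25 [(1.0, [0.03, 0.47, 0.22, 1.89, -0.98, 0.47, 1.36]), (1.25, [-0.17, 0.56, 0.44, 1.73, -0.62, 0.7, 0.96]), (1.5, [-0.19, 0.66, 0.43, 1.54, -0.36, 0.96, 0.7])]
0.7 [(0.5, [1.33, 0.97, -1.27, 2.24, 2.91, 0.33, -1.88]), (0.8, [1.21, 0.82, -1.26, 2.12, 1.64, 0.3, -0.82]), (1.1, [0.17, 0.47, 0.07, 1.99, -0.83, 0.39, 1.31])]
0 [(0.1, [1.63, 1.74, -1.3, 2.28, 3.41, 0.34, -1.57]), (0.3, [1.52, 1.51, -1.29, 2.3, 3.11, 0.43, -1.52]), (0.5, [1.42, 1.31, -1.28, 2.29, 2.78, 0.45, -1.44]), (0.7, [1.32, 1.15, -1.27, 2.24, 2.34, 0.45, -1.21]), (0.9, [1.11, 0.9, -1.05, 2.17, 2.03, 0.3, -1.15])]
y -60 -1
1.75 [(1.3, [-0.53, 0.99, 1.22, 1.52, -1.22, 1.21, -1.92]), (1.55, [-0.49, 1.08, 1.22, 1.3, -1.02, 1.39, -2.12]), (1.75, [-0.44, 1.16, 1.22, 1.12, -0.91, 1.57, -2.23])]
1.25 [(1.0, [-0.23, 0.53, 0.59, 1.9, -1.22, 0.62, -1.59]), (1.25, [-0.56, 0.9, 1.22, 1.74, -1.25, 1.12, -1.73]), (1.5, [-
[... 2346 characters left out ...]
4, -0.26, 0.18, 0.58])]
0 [(0.1, None), (0.3, None), (0.5, None), (0.7, None), (0.9, [1.01, 1.0, -1.27, 2.35, 2.15, 0.67, -1.42])]
y 60 -1
1.75 [(1.3, [-0.76, 0.93, 1.22, 1.66, -1.17, 1.11, -2.04]), (1.55, [-0.7, 1.02, 1.22, 1.45, -0.99, 1.33, -2.22]), (1.75, [-0.65, 1.11, 1.22, 1.27, -0.89, 1.53, -2.32])]
1.25 [(1.0, [0.79, 0.59, -1.11, 2.0, 1.05, 0.45, 2.51]), (1.25, [-0.81, 0.81, 1.23, 1.89, -1.21, 0.99, -1.86]), (1.5, [-0.77, 0.91, 1.22, 1.7, -0.98, 1.18, -2.09])]
0.7 [(0.5, None), (0.8, [0.65, 0.46, -0.71, 2.31, 3.2, 0.25, 0.39]), (1.1, [-0.29, 0.41, 0.37, 2.17, -1.17, 0.33, -1.7])]
0 [(0.1, None), (0.3, None), (0.5, None), (0.7, None), (0.9, [0.55, 0.65, -0.58, 2.37, 3.08, 0.4, 0.58])]
```

The usual elbow pose can't pitch the hand down far enough because of the joint 6 limit. I'll fit a kinematic model to the IK samples, then plan the whole arc with a chosen elbow.

```bash
cat > fk.py <<'E'
import numpy as np, os
from scipy.spatial.transform import Rotation as R
AX="zyzyzyz"
def fk(q,p):
    "p: offsets (8x3) before each joint and tool; returns pos, rot"
    p=np.asarray(p).reshape(8,3); T=np.eye(3); x=np.zeros(3)
    for i in range(7):
        x=x+T@p[i]; T=T@R.from_euler(AX[i],q[i]).as_matrix()
    return x+T@p[7],T
P=np.load("fk.npy") if os.path.exists("fk.npy") else None
E
python3 - <<'E'
from workcell import *
import numpy as np, geo, fk
from scipy.optimize import least_squares
s=read_state(); D=[(s["eef_pos"],s["tool_rot"],s["qpos"])]
rng=np.random.default_rng(0)
while len(D)<60:
    po=geo.pose(rng.uniform(0,1.75),rng.uniform(.1,1.7),y=rng.uniform(-100,60),flip=rng.choice([-1,1]),d=rng.uniform(-40,30))
    q=inverse_kinematics(*po)
    if q is not None: D.append((po[0],po[1],q))
T0=fk.fk(D[0][2],np.zeros(24))[1]; print("R0",(T0.T@D[0][1]).round(3).tolist())
print("maxrot",max(abs(fk.fk(q,np.zeros(24))[1]@(T0.T@D[0][1])-r).max() for _,r,q in D))
f=lambda p:np.concatenate([fk.fk(q,p)[0]-x for x,r,q in D]+[1e-4*p])
r=least_squares(f,np.tile([0,0,150.],8)); print(r.x.reshape(8,3).round(1).tolist(),abs(r.fun[:180]).max()); np.save("fk.npy",r.x)
E
```

```text
R0 [[0.696, -0.718, -0.002], [0.718, 0.696, -0.001], [0.002, -0.001, 1.0]]
maxrot 1.6844269666293803
[[751.0, 168.1, 151.7], [-178.9, -361.2, 151.5], [81.0, 314.8, 155.5], [-428.4, 241.1, 88.3], [127.2, -350.4, 175.6], [-150.5, -75.7, 201.7], [160.9, 10.1, 109.1], [0.3, 0.3, 99.3]] 295.04032996606196
```

```bash
cat > fk.py <<'E'
import numpy as np, os
from scipy.spatial.transform import Rotation as R
AX="zyzyzyz"
def fk(q,p):
    "p: 7 joint signs, tool euler zyx (3), offsets (8x3); returns pos, rot"
    o=np.asarray(p[10:]).reshape(8,3); T=np.eye(3); x=np.zeros(3)
    for i in range(7):
        x=x+T@o[i]; T=T@R.from_euler(AX[i],q[i]*p[i]).as_matrix()
    return x+T@o[7],T@R.from_euler("zyx",p[7:10]).as_matrix()
P=np.load("fk.npy") if os.path.exists("fk.npy") else None
E
rm fk.npy; python3 - <<'E'
from workcell import *
import numpy as np, geo, fk, itertools
from scipy.optimize import least_squares
from scipy.spatial.transform import Rotation as R
s=read_state(); D=[(s["eef_pos"],s["tool_rot"],s["qpos"])]
rng=np.random.default_rng(0)
while len(D)<60:
    po=geo.pose(rng.uniform(0,1.75),rng.uniform(.1,1.7),y=rng.uniform(-100,60),flip=rng.choice([-1,1]),d=rng.uniform(-40,30))
    q=inverse_kinematics(*po)
    if q is not None: D.append((po[0],po[1],q))
best=[]
for sg in itertools.product([1,-1],repeat=7):
    p=np.r_[sg,np.zeros(27)]; A=[fk.fk(q,p)[1] for _,r,q in D[:15]]
    Ms=[a.T@r for a,(_,r,q) in zip(A,D)]; M=np.mean(Ms,0); best.append((np.std(Ms,0).max(),sg,Ms[0]))
best.sort(key=lambda b:b[0]); print([(round(b[0],3),b[1]) for b in best[:4]])
e=R.from_matrix(best[0][2]).as_euler("zyx"); print(e)
h=np.r_[best[0][1],e]
f=lambda o:np.concatenate([fk.fk(q,np.r_[h,o])[0]-x for x,r,q in D]+[1e-4*o])
r=least_squares(f,np.tile([0,0,150.],8)); print(r.x.reshape(8,3).round(1).tolist(),abs(r.fun[:180]).max()); np.save("fk.npy",np.r_[h,r.x])
E
```

```text
[(np.float64(0.0), (-1, 1, -1, 1, -1, 1, -1)), (np.float64(0.396), (1, 1, 1, 1, 1, 1, 1)), (np.float64(0.481), (-1, 1, -1, 1, 1, 1, 1)), (np.float64(0.536), (1, 1, 1, 1, -1, 1, -1))]
[3.14159265e+00 2.22044605e-16 4.44089210e-16]
[[0.0, 0.0, 160.1], [0.0, -10.7, 160.2], [-0.0, -10.6, 264.9], [0.0, -18.7, 264.9], [-0.0, -18.8, 210.4], [0.0, -0.2, 210.4], [-0.0, -0.2, 163.9], [0.0, -0.0, 163.9]] 1.3682858934771502e-06
```

The model is exact to 1e-6 mm. Now to plan the whole path, choosing elbow and pitch.

```bash
cat > plan.py <<'E'
import numpy as np, geo, fk, sys
from scipy.optimize import least_squares
from scipy.spatial.transform import Rotation as R
from multiprocessing import Pool
lo=np.array([-2.91,-.3,-1.5,.17,-1.26,.16,-2.52])+.06; hi=np.array([2.91,2.13,1.42,2.43,4.41,1.93,2.52])-.06
# waypoints: theta, off, d, psi range
W=[(1.755,4,-40,1.3,1.8),(1.755,4,20,1.3,1.8),(1.58,-34.5,20,1.2,1.7),(1.40,-34.5,20,1.1,1.6),(1.2,42.5,20,1.,1.5)]
W+=[(t,42.5,20,max(.2,t-.1),t*.55+.85) for t in np.linspace(1.2,0,11)[1:]]+[(-.06,42.5,20,.2,.85),(-.06,42.5,-30,.2,.85)]
def res(q,w,psi,y,flip):
    p,r=geo.pose(w[0],psi,d=w[2],off=w[1],y=y,flip=flip); x,T=fk.fk(q,fk.P)
    return np.r_[(x-p)/100,R.from_matrix(T@r.T).as_rotvec()]
def cand(a):
    i,y,flip,seed=a; rng=np.random.default_rng(seed); w=W[i]; out=[]
    for k in range(40):
        s=least_squares(lambda v:res(v[:7],w,v[7],y,flip),np.r_[rng.uniform(lo,hi),rng.uniform(w[3],w[4])],bounds=(np.r_[lo,w[3]],np.r_[hi,w[4]]),max_nfev=40)
        if s.cost<1e-9 and fk.fk(s.x[:7],fk.P)[0] is not None: out.append(s.x)
    return out
if __name__=="__main__":
  ans=[]
  with Pool() as po:
   for y in(-50,0):
    for flip in(1,-1):
      C=po.map(cand,[(i,y,flip,i*10+k) for i in range(len(W)) for k in range(4)],chunksize=1)
      C=[np.array(sum(C[4*i:4*i+4],[])) for i in range(len(W))]
      if min(map(len,C))==0: print(y,flip,"none",[len(c) for c in C]);continue
      cost=np.zeros(len(C[0]));bp=[]
      for a,b in zip(C,C[1:]):
        dd=np.abs(b[:,None,:7]-a[None,:,:7]); M=cost[None]+(dd**2).sum(-1)+5*np.maximum(0,dd.max(-1)-.6)
        bp.append(M.argmin(1)); cost=M.min(1)+.02*b[:,7]
      j=cost.argmin(); path=[j]
      for b in bp[::-1]: j=b[j]; path.append(j)
      Q=np.array([C[i][j] for i,j in enumerate(path[::-1])])
      print(y,flip,"n",[len(c) for c in C],"cost",cost.min().round(2),"maxstep",abs(np.diff(Q[:,:7],axis=0)).max().round(2)); ans.append((cost.min(),y,flip,Q))
  ans.sort(key=lambda a:a[0]); _,y,flip,Q=ans[0]
  n=len(Q)
  def F(v):
    X=v.reshape(n,8); return np.concatenate([30*res(X[i,:7],W[i],X[i,7],y,flip) for i in range(n)]+[np.diff(X[:,:7],axis=0).ravel(),.3*np.diff(X[:,:7],2,axis=0).ravel(),.1*X[-6:,7]])
  s=least_squares(F,Q.ravel(),bounds=(np.tile(np.r_[lo,0],(n,1))*1+np.array([[0]*7+[w[3]] for w in W])-1e-6,)[0].ravel() is None or (np.array([np.r_[lo,w[3]] for w in W]).ravel()-1e-6,np.array([np.r_[hi,w[4]] for w in W]).ravel()+1e-6),max_nfev=60)
  X=s.x.reshape(n,8)
  for i in range(n):   # exact closing
    X[i,:7]=least_squares(lambda q:np.r_[res(q,W[i],X[i,7],y,flip)*1e3,.01*(q-X[i,:7])],X[i,:7]).x
  print(y,flip,"maxstep",abs(np.diff(X[:,:7],axis=0)).max(0).round(2)); print(X.round(2)); np.savez("plan.npz",X=X,y=y,flip=flip)
E
sed -i 's/bounds=(np.tile.* is None or (np.array/bounds=(np.array/; s/.ravel()+1e-6),max_nfev=60/.ravel()+1e-6),max_nfev=60/' plan.py; nproc; export OMP_NUM_THREADS=1; time timeout 560 python3 plan.py
```

```text
4
real	9m20.024s
user	0m1.078s
sys	0m0.407s
```

```bash
python3 - <<'E'
s=open("fk.py").read()
s=s[:s.index("def fk")]+'''def rm(a,t):
    c,s=np.cos(t),np.sin(t); return np.array([[c,-s,0],[s,c,0],[0,0,1]]) if a=="z" else np.array([[c,0,s],[0,1,0],[-s,0,c]])
def fk(q,p):
    "p: 7 joint signs, tool euler zyx (3; only z used), offsets (8x3); returns pos, rot"
    o=np.asarray(p[10:]).reshape(8,3); T=np.eye(3); x=np.zeros(3)
    for i in range(7):
        x=x+T@o[i]; T=T@rm(AX[i],q[i]*p[i])
    return x+T@o[7],T@rm("z",p[7])
P=np.load("fk.npy") if os.path.exists("fk.npy") else None
'''
open("fk.py","w").write(s)
p=open("plan.py").read()
p=p.replace("R.from_matrix(T@r.T).as_rotvec()]","(np.cross(T.T,r.T).sum(0)/2 if np.trace(T@r.T)>1 else 2*np.ravel(T-r)[:3]) ]") 
p=p.replace("return np.r_[(x-p)/100,(np.cross(T.T,r.T).sum(0)/2 if np.trace(T@r.T)>1 else 2*np.ravel(T-r)[:3]) ]","return np.r_[(x-p)/100,(T-r).ravel()]")
p=p.replace("range(40)","range(30)").replace("for y in(-50,0)","for y in(-50,)").replace("print(y,flip,\"n\"","print(y,flip,flush=True);print(y,flip,\"n\"")
open("plan.py","w").write(p)
E
export OMP_NUM_THREADS=1 OPENBLAS_NUM_THREADS=1
python3 -c "
import plan,time;t=time.time();print(len(plan.cand((8,-50,1,0))),time.time()-t)"
time timeout 400 python3 plan.py
```

```text
28 2.2205584049224854
-50 1
-50 1 n [86, 88, 84, 87, 87, 85, 80, 108, 104, 101, 103, 105, 76, 73, 71, 70, 81] cost 0.95 maxstep 0.25
-50 -1
-50 -1 n [39, 46, 43, 41, 36, 48, 45, 114, 116, 109, 109, 91, 66, 69, 62, 59, 70] cost 36.68 maxstep 3.32
-50 1 maxstep [0.12 0.07 0.06 0.14 0.1  0.13 0.06]
[[ 0.85  0.89 -1.4   1.54  0.95  1.2  -0.26  1.3 ]
 [ 0.81  0.96 -1.34  1.56  1.03  1.13 -0.3   1.3 ]
 [ 0.92  0.92 -1.37  1.7   1.01  1.09 -0.32  1.32]
 [ 1.    0.9  -1.4   1.79  1.04  1.02 -0.34  1.27]
 [ 1.01  0.91 -1.42  1.79  1.11  0.89 -0.39  1.12]
 [ 1.06  0.91 -1.43  1.86  1.15  0.82 -0.42  1.07]
 [ 1.11  0.91 -1.44  1.93  1.21  0.75 -0.46  1.03]
 [ 1.16  0.92 -1.44  1.99  1.28  0.7  -0.51  1.  ]
 [ 1.19  0.94 -1.44  2.03  1.35  0.66 -0.56  0.97]
 [ 1.22  0.97 -1.44  2.08  1.44  0.64 -0.61  0.95]
 [ 1.24  1.01 -1.44  2.11  1.53  0.63 -0.67  0.93]
 [ 1.26  1.05 -1.44  2.14  1.63  0.63 -0.72  0.91]
 [ 1.27  1.1  -1.43  2.17  1.73  0.63 -0.77  0.89]
 [ 1.28  1.15 -1.42  2.19  1.83  0.64 -0.82  0.87]
 [ 1.28  1.2  -1.4   2.2   1.92  0.65 -0.86  0.85]
 [ 1.28  1.22 -1.39  2.2   1.95  0.65 -0.87  0.85]
 [ 1.4   1.15 -1.44  2.27  1.92  0.58 -0.86  0.8 ]]
real	2m15.228s
user	5m59.658s
sys	0m0.372s
```

The plan is smooth. I'll flatten the final finger pitch a little so it carries better from underneath, then check clearance against the depth clouds, including the approach sweep.

```bash
export OMP_NUM_THREADS=1 OPENBLAS_NUM_THREADS=1; cat > refine.py <<'E'
import numpy as np, plan, fk
from plan import *
z=np.load("plan.npz"); X0=z["X"]; y,flip=float(z["y"]),int(z["flip"])
T=np.linspace(1.2,0,21)
W2=[(1.755,4,-110,1.3,1.8)]+plan.W[:4]+[(t,42.5,20,max(.2,t-.1),t*.7+.6) for t in T]+[(-.03,42.5,20,.2,.6),(-.07,42.5,20,.2,.6)]
def retreat(k): return (-.07,42.5,20-k,.2,.6)
W2+=[retreat(25),retreat(60),retreat(110)]
idx=np.interp(range(len(W2)),[0,1,4,5,25,27,30],[0,0,3,4,14,15,16])
X=np.array([[np.interp(i,range(17),X0[:,k]) for k in range(8)] for i in idx])
l=np.array([np.r_[lo,w[3]] for w in W2]); h=np.array([np.r_[hi,w[4]] for w in W2]); X=np.clip(X,l+1e-4,h-1e-4); n=len(X)
def F(v):
    X=v.reshape(n,8); return np.concatenate([30*res(X[i,:7],W2[i],X[i,7],y,flip) for i in range(n)]+[np.diff(X[:,:7],axis=0).ravel(),np.diff(X[4:,:8],2,axis=0).ravel()])
from scipy.sparse import lil_matrix
s=least_squares(F,X.ravel(),bounds=(l.ravel(),h.ravel()),max_nfev=40); X=s.x.reshape(n,8)
for i in range(n): X[i,:7]=least_squares(lambda q:np.r_[res(q,W2[i],X[i,7],y,flip)*1e3,.01*(q-X[i,:7])],X[i,:7]).x
print("err",max(abs(res(X[i,:7],W2[i],X[i,7],y,flip)).max() for i in range(n)),"lim",(X[:,:7]-lo).min().round(3),(hi-X[:,:7]).min().round(3),"maxstep",abs(np.diff(X[:,:7],axis=0)).max(0).round(2))
print(X[[0,1,5,15,25,27,30]].round(2)); np.savez("path.npz",X=X,W=np.array(W2))
E
timeout 500 python3 refine.py; cat > clear.py <<'E'
import numpy as np, fk
from scipy.spatial import cKDTree
w=np.concatenate([np.load(n+"_w.npy").reshape(-1,3) for n in("top","scene")]); w=w[~np.isnan(w).any(1)]
w=w[(w[:,2]>15)&(np.hypot(w[:,0],w[:,1])>170)&(w[:,2]<900)]; K=cKDTree(w)
def links(q):
    o=fk.P[10:].reshape(8,3); T=np.eye(3);x=np.zeros(3);p=[]
    for i in range(7): x=x+T@o[i]; T=T@fk.rm(fk.AX[i],q[i]*fk.P[i]); p.append(x)
    p.append(x+T@o[7]); s,e,wr,t=p[2-1],p[3],p[5],p[7]
    f=lambda a,b:np.linspace(a,b,12)
    return f(s,e)[4:],f(e,wr),f(wr,t)[:8],f(wr,t)[8:]
def report(a,b,n=15):
    r=[]
    for u in np.linspace(0,1,n):
        L=links(a+(b-a)*u); r.append([K.query(l)[0].min() for l in L]+[min(l[:,2].min() for l in L)])
    return np.array(r)
if __name__=="__main__":
    q0=np.array([-1.24,.521,-.036,1.599,.021,1.021,-.113]); X=np.load("path.npz")["X"][:,:7]
    print("approach\n",report(q0,X[0]).round()[::2]); 
    for i in(4,15,27,30): print(i,report(X[i],X[i],1).round())
E
python3 clear.py
```

```text
err 1.928951443019855e-11 lim -0.042 -0.031 maxstep [0.12 0.08 0.06 0.13 0.11 0.09 0.07]
[[ 0.89  0.8  -1.44  1.49  0.85  1.27 -0.2   1.3 ]
 [ 0.84  0.88 -1.38  1.53  0.93  1.2  -0.25  1.31]
 [ 0.95  0.92 -1.4   1.73  1.06  1.   -0.35  1.21]
 [ 1.23  0.97 -1.44  2.09  1.48  0.62 -0.64  0.93]
 [ 1.41  1.38 -1.43  2.29  2.33  0.59 -1.03  0.6 ]
 [ 1.41  1.4  -1.4   2.29  2.37  0.59 -1.04  0.6 ]
 [ 1.65  1.22 -1.48  2.4   2.17  0.43 -0.95  0.6 ]]
approach
 [[473. 238.  39.  13. 232.]
 [473. 240.  89.  72. 214.]
 [489. 291. 186. 146. 206.]
 [517. 372. 241. 206. 208.]
 [540. 383. 250. 181. 220.]
 [543. 347. 165. 111. 244.]
 [556. 369. 161.  46. 280.]
 [579. 423. 214.  95. 329.]]
4 [[577. 318. 130.  69. 194.]]
15 [[603. 354. 172.  85. 170.]]
27 [[568. 315. 107.  16.  91.]]
30 [[644. 424. 216.  97. 153.]]
```

```bash
python3 - <<'E'
from workcell import *
import numpy as np, clear, cv2, fk
X=np.load("path.npz")["X"][:,:7]; q0=np.array(read_state()["qpos"])
a=q0.copy(); a[1]-=.3; b=X[0].copy(); b[1]-=.25
for u,v in((q0,a),(a,b),(b,X[0]),(X[0],X[1])): print(clear.report(u,v,9).round()[:,2:].tolist())
for q in(a,b,X[0]):
    t=read_state()["time"]; goto_joints(q.tolist()); s=read_state(); print("dt",s["time"]-t)
print(s["eef_pos"],s["time"],s["finger_gap"],fk.fk(X[0],fk.P)[0])
c=camera("scene"); np.savez("hover.npz",**c); cv2.imwrite("pics/hover.png",cv2.resize(c["image"][60:300,180:380],None,fx=3,fy=2.5))
E
```

```text
[[38.0, 13.0, 231.0], [60.0, 8.0, 254.0], [81.0, 7.0, 278.0], [102.0, 10.0, 301.0], [124.0, 17.0, 325.0], [143.0, 39.0, 349.0], [163.0, 60.0, 372.0], [183.0, 82.0, 396.0], [203.0, 103.0, 419.0]]
[[203.0, 103.0, 419.0], [200.0, 110.0, 399.0], [234.0, 178.0, 384.0], [296.0, 247.0, 376.0], [371.0, 308.0, 374.0], [326.0, 237.0, 380.0], [289.0, 179.0, 395.0], [296.0, 182.0, 419.0], [331.0, 217.0, 452.0]]
[[331.0, 217.0, 452.0], [316.0, 202.0, 437.0], [302.0, 187.0, 422.0], [288.0, 172.0, 407.0], [273.0, 156.0, 391.0], [259.0, 141.0, 376.0], [244.0, 126.0, 360.0], [229.0, 110.0, 345.0], [214.0, 95.0, 329.0]]
[[214.0, 95.0, 329.0], [205.0, 86.0, 321.0], [197.0, 78.0, 312.0], [188.0, 69.0, 304.0], [179.0, 60.0, 296.0], [171.0, 52.0, 287.0], [162.0, 43.0, 279.0], [153.0, 34.0, 270.0], [144.0, 25.0, 262.0]]
dt 0.775
dt 2.9667
dt 0.5665999999999998
[680.74263863 -88.35549874 330.37976381] 4.4083 85.64053870387461 [680.50098499 -89.64443219 329.05398417]
```

View pics/hover.png

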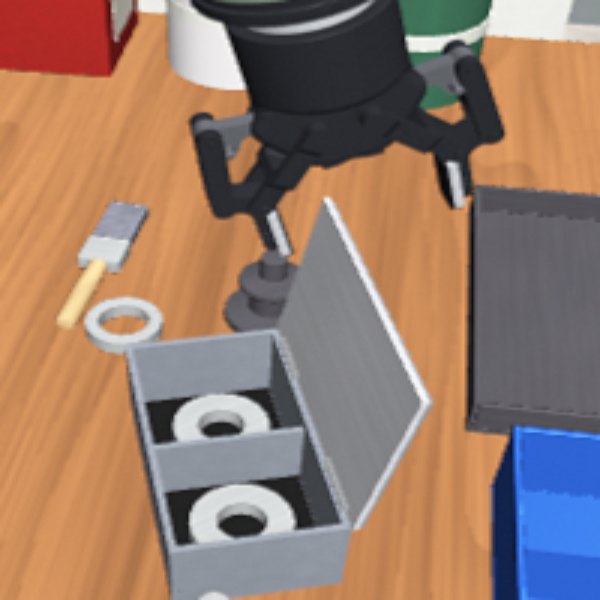

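The hand is above the lid with the fingers straddling it. The front pad tip is near crop pixel (284,252) and the rear pad tip near (459,206). I'll compare these with projections to settle where the tips lie.

```bash
python3 - <<'E'
import numpy as np
from workcell import *
c=np.load("hover.npz"); M=np.linalg.inv(c["cam_to_world"]); s=read_state(); Rm=np.array(s["tool_rot"]);p=np.array(s["eef_pos"])
for sx in(-1,1):
  for b in(0,13,25):
    for yy in (-11,11):
      w=p+Rm@[sx*45,yy,-b]; k=M@np.r_[w,1]; u=c["fx"]*k[0]/-k[2]+c["cx"]; v=c["cy"]-c["fy"]*k[1]/-k[2]
      print(sx,b,yy,round((u-180)*3),round((v-60)*2.5))
E
```

```text
-1 0 -11 287 246
-1 0 11 297 269
-1 13 -11 282 232
-1 13 11 292 255
-1 25 -11 277 219
-1 25 11 287 241
1 0 -11 447 202
1 0 11 461 223
1 13 -11 444 187
1 13 11 458 208
1 25 -11 441 172
1 25 11 455 194
```

The tips lie 13 mm behind the TCP, as I assumed. Now descend, push from behind, shift to the catch pose and look.

```bash
python3 - <<'E'
from workcell import *
import numpy as np, cv2, fk
X=np.load("path.npz")["X"][:,:7]
def st(k):
    s=read_state(); print(k,round(s["time"],2),np.round(s["eef_pos"],1),"F",np.round(s["ft_force"],1),np.round(np.array(s["qpos"])-X[k],3).tolist())
goto_joints(X[1].tolist()); goto_joints(X[2].tolist()); st(2)
for k in(3,4):
    p,r=fk.fk(X[k],fk.P); movel(p,r,max_speed=60); st(k)
c1=camera("scene")
goto_joints(X[5].tolist()); st(5)
c2=camera("scene"); wait(1.8); st(5); c3=camera("scene")
np.savez("caught.npz",**c3)
cv2.imwrite("pics/catch.png",np.hstack([cv2.resize(c["image"][80:310,190:350],None,fx=1.6,fy=1.8,interpolation=cv2.INTER_CUBIC) for c in(c1,c2,c3)]))
E
```

```text
2 5.19 [712.9 -77.8 205.7] F [-0.   0.   1.4] [0.001, -0.002, -0.002, -0.001, -0.002, 0.002, 0.001]
3 6.43 [651.5 -99.9 197. ] F [0.3 0.5 0. ] [-0.002, -0.003, 0.005, -0.0, -0.004, -0.004, 0.003]
4 7.03 [ 626.3 -109.2  194.5] F [0.2 0.7 0.4] [-0.003, -0.008, 0.011, -0.0, -0.009, -0.009, 0.006]
5 7.38 [671.5 -92.3 210.7] F [-0.5 -1.   0.1] [-0.001, 0.001, -0.0, -0.001, -0.0, 0.0, 0.0]
5 9.23 [671.3 -92.9 210.8] F [-0.9 -0.9 -0.3] [-0.0, 0.0, -0.0, -0.0, -0.0, -0.0, 0.0]
```

View pics/catch.png

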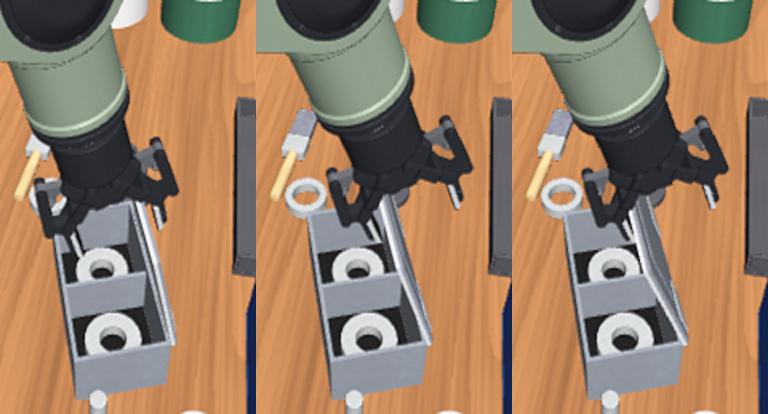

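Frame 1 shows the lid near edge-on at the rear finger. In frames 2 and 3 it has swung, but the direction is unclear, so I'll measure the lid plane from depth.

```bash
cat > lid.py <<'E'
import numpy as np, geo
def lid_angle(c):
    "points in case frame beyond the hand (near lid end), fit direction from hinge in xz"
    Z=c["range_z"].astype(float); v,u=np.mgrid[:384,:512]
    p=np.stack([(u-c["cx"])/c["fx"]*Z,-(v-c["cy"])/c["fy"]*Z,-Z,np.ones_like(Z)],-1)
    w=(p@c["cam_to_world"].T)[...,:3][Z>0]-geo.H
    q=np.column_stack([w@geo.ex,w@geo.ey,w[:,2]])
    q=q[(abs(q[:,1]+92)<16)&(np.hypot(q[:,0],q[:,2])<170)&(np.hypot(q[:,0],q[:,2])>30)&(q[:,2]>3)]
    a=np.arctan2(q[:,2],-q[:,0]); return len(q),np.percentile(a,[5,25,50,75,95]).round(3),np.hypot(q[:,0],q[:,2]).max().round() if len(q) else 0
E
python3 - <<'E'
import numpy as np,lid
for n in("scene","hover","caught"): print(n,lid.lid_angle(np.load(n+".npz")))
from workcell import *
s=read_state();print(s["time"])
print(lid.lid_angle(camera("top")),lid.lid_angle(camera("scene")))
E
```

```text
scene (549, array([1.735, 1.744, 1.748, 1.752, 3.092]), np.float64(153.0))
hover (554, array([1.734, 1.744, 1.748, 1.752, 3.096]), np.float64(153.0))
caught (273, array([1.2  , 1.24 , 1.263, 1.321, 3.104]), np.float64(154.0))
9.2833
(19, array([2.783, 3.097, 3.106, 3.109, 3.115]), np.float64(127.0)) (276, array([1.199, 1.236, 1.263, 1.318, 3.104]), np.float64(154.0))
```

The lid lies still at about 1.2 rad on the front finger; the fit reads the outer sheet, so it comes out slightly high. Now lower it slowly, checking midway.

```bash
cat > lower.py <<'E'
from workcell import *
import numpy as np, fk, lid
z=np.load("path.npz"); X=z["X"][:,:7]; W=z["W"]
def run(a,b,v):
    for k in range(a,b):
        p,r=fk.fk(X[k],fk.P)
        try: movel(p,r,max_speed=v)
        except PlanningError as e: print(k,"planning",e); goto_joints(X[k].tolist())
        s=read_state(); d=np.abs(np.array(s["qpos"])-X[k]).max()
        print(k,W[k,0].round(2),round(s["time"],2),"F",np.round(s["ft_force"],1),"drift",d.round(3),lid.lid_angle(camera("scene"))[1][:3] if k%3==0 else "")
E
python3 -c "
from lower import *
run(6,16,30)"
```

```text
6 1.14 9.8 F [ 0.1 -1.2 -1.3] drift 0.008 [1.142 1.183 1.205]
7 1.08 10.27 F [ 0.1 -0.3 -0.8] drift 0.014 
8 1.02 10.68 F [-0.1  0.1 -1.2] drift 0.018 
9 0.96 11.1 F [ 0.2  0.6 -1.4] drift 0.022 [0.969 1.007 1.029]
10 0.9 11.57 F [-1.1  0.4 -1.8] drift 0.026 
11 0.84 11.99 F [-1.7  0.7 -1.4] drift 0.032 
12 0.78 12.42 F [-0.8 -0.5 -0.4] drift 0.041 [0.79  0.827 0.847]
13 0.72 12.89 F [-0.8 -0.4 -1. ] drift 0.052 
14 0.66 13.32 F [-1.9 -1.4 -1.8] drift 0.067 
15 0.6 13.74 F [-2.  -0.3 -0.1] drift 0.083 [0.62  0.651 0.673]
```

The lid follows the finger exactly. Continue, slower towards the end.

```bash
python3 - <<'E'
from lower import *
import cv2
run(16,23,25); run(23,28,12)
s=read_state(); print(s["eef_pos"])
c=camera("scene"); np.savez("end.npz",**c); cv2.imwrite("pics/end.png",cv2.resize(c["image"][90:310,180:380],None,fx=3,fy=2.7))
E
```

```text
16 0.54 14.27 F [-1.8 -0.4 -0.5] drift 0.097 
17 0.48 14.74 F [-3.4 -1.  -0.2] drift 0.106 
18 0.42 15.21 F [-3.6 -0.2 -1.2] drift 0.104 [0.442 0.471 0.492]
19 0.36 15.72 F [-3.4 -1.  -0.9] drift 0.092 
20 0.3 16.18 F [-3.4 -1.2 -1.7] drift 0.075 
21 0.24 16.63 F [-4.3 -1.2 -0.9] drift 0.06 [0.274 0.293 0.315]
22 0.18 17.12 F [-4.1 -0.1 -1.4] drift 0.052 
23 0.12 17.86 F [-3.6 -1.4 -2.3] drift 0.04 
24 0.06 18.58 F [-2.6 -0.7 -2.1] drift 0.027 [0.094 0.113 0.137]
25 0.0 19.39 F [ 0.1 -0.2 -0.7] drift 0.01 
26 -0.03 19.89 F [0.  0.4 0.4] drift 0.002 
27 -0.07 20.57 F [-0.3  0.1 -0.4] drift 0.008 [0.047 0.062 0.087]
[ 580.15673119 -125.46566446   90.894365  ]
```

View pics/end.png

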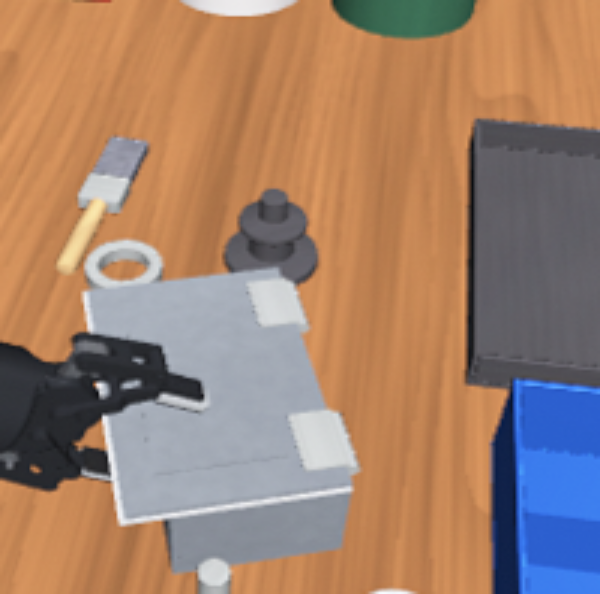

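The lid lies flat on the rim. The force on the finger went to zero and the finger is now about 10 mm below the lip; the upper finger is well above the lid. Withdraw along the tool axis.

```bash
python3 - <<'E'
from lower import *
import cv2
run(28,31,60)
s=read_state(); print(s["eef_pos"],s["time"],lid.lid_angle(camera("scene")))
c=camera("scene"); t=camera("top"); cv2.imwrite("pics/final.png",np.hstack([c["image"][80:384,130:400],t["image"][80:384,130:480]]))
E
```

```text
28 -0.07 21.24 F [ 0.4 -0.   0.4] drift 0.002 
29 -0.07 21.98 F [ 0.1  0.2 -0.6] drift 0.022 
30 -0.07 22.96 F [ 0.5  0.1 -0.6] drift 0.09 [0.047 0.063 0.087]
[ 494.83399172 -155.82559163  152.81887311] 23.0083 (958, array([0.046, 0.062, 0.087, 0.132, 0.249]), np.float64(152.0))
```

View pics/final.png

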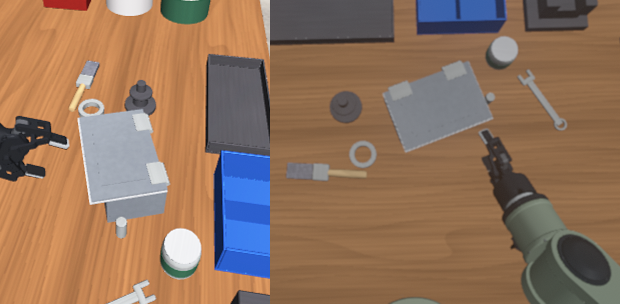

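The lid is shut, the hand is clear in front and the loose things look unmoved, so I'm handing in.

```bash
python3 -c "
from workcell import *
finish_job(); print(read_state()['time'])"
```

```text
the job is handed in; nothing more can be done
the job is handed in; nothing more can be done
```

The bearing case is shut and the job is handed in, at about 23 s of the 48 s allowed.

- **Tip and catch:** I put the open gripper over the lid with one finger on each side and never closed it. The rear finger pushed the lid to about 1.4 rad. The front finger then caught it from underneath at about 1.2 rad.
- **Lowering:** The lid was lowered on that finger in small steps at 30 mm/s, slowing to 12 mm/s near the end. The force on the tool stayed under about 5 N, and depth readings showed the lid following the finger all the way.
- **Last checks:**
  - The force dropped to zero as the lid came to rest. After that the finger went about 10 mm lower and backed out.
  - Both cameras show the lid flat on the rim, the hand clear, and the loose things apparently where they were. I judged that by eye and did not measure their positions. The bearings are hidden under the closed lid, so I could not see them at the end.
  - The lid fit still read about 0.05–0.09 rad when shut. That fits its seeing the 8 mm thick outer face instead of the underside, and the reading did not change after the finger left.

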